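# Shut, clip and switch on the sandwich press

## Task

Get the sandwich press ready to preheat. Push its half-open lid down until it is fully shut, without slamming it; then press the steel clip on the front of the handle down until it snaps over the lower handle; last, flip the white power switch on its right-hand ledge over towards the red dot so that it snaps on. Keep to this order, push with the fingertips rather than gripping or lifting anything (the lid must not be raised further open), and leave everything that stands around where it is.

Things in the scene. Friction and masses are not known exactly. Their poses are not given: they have to be found in the camera images.
- press: dark sandwich press with steel trim, fixed on the worktop, 170 deep (x), 230 wide (y), 97 high when shut. Origin: centre of its underside; -x points out of its front (handles), +y to its left, z up. Hinge line of the lid: along y through (0.075, 0, 0.058). Switch ledge on its right: y -0.115 to -0.169, top at z 0.042. Fixed lower handle: bar 130 wide at x -0.118, z 0.039 to 0.057.
- press_lid (a joint): lid angle about its rear hinge, rad: 0 fully shut, grows as it opens (starts about 0.38 to 0.56, stop at 1.2). The hinge is stiff: the lid stays at any angle, and some 2 to 6 N down on the handle closes it. The lid carries the upper handle and the clip.
- lid_handle (a point): centre of the top face of the black upper handle: bar 26 deep, 130 wide (along y), 20 high on the front of the lid, 193 mm before the hinge line and 24 mm above it when shut (0.082 above the worktop). Turns with the lid; x to the rear, y along the bar. The clip takes the middle 50 mm of the bar's front face.
- press_clip (a joint): angle of the steel clip about its pin on the front of the upper handle, rad: 0 (stop; it starts there) standing out to the front and slightly up, 1.9 folded down over both handles. Dead centre at 0.95: from there it snaps by itself to 0 or 1.9; about 3 N at the tab turns it. It rides on the lid; with the lid shut the pin is at (-0.135, 0, 0.076) of the press frame.
- clip_tab (a point): outer edge of the clip, a bright steel plate 38 wide and 50 mm long from its pin to this point.
- press_switch (a joint): angle of the power switch, rad: 0 off (leaning to the press's front, where it starts), 0.8 on (leaning to its rear, towards the red dot). Snaps: dead centre at 0.4, 1 to 2 N at the tip turns it.
- switch_tip (a point): tip of the white switch paddle, 6 thick, 13 wide, 26 mm long from its pivot. The pivot lies at (-0.050, -0.143, 0.041) of the press frame and turns about the press's y axis; the tip moves 20 mm along the press's x. The red dot lies 35 mm behind the pivot.
- tub: low oblong food tin with a teal lid, 63x105x26, on the wooden chopping board (200x145x12) to the right of the press; bystander, origin at the centre of its underside
- teaspoon: steel teaspoon, 130x27x11, on the chopping board; bystander, origin at the centre of its underside
- packet: green flat packet, 57x150x12, lying at the front right; bystander, origin at the centre of its underside
- mug: white mug, red-brown inside, 62x92x51, at the front left; bystander, origin at its underside
- glass: small clear glass, 49x49x62, on the left by the hob; bystander, origin at the centre of its underside
- tin: white and blue food tin, 57x57x72, on the left by the hob; bystander, origin at the centre of its underside

How it is judged:
By the outcome, as a careful person would: the job done as asked, in the order asked, and still so for the second after the job is handed in, with the robot touching nothing.
It also fails if it takes over 45 s, if anything falls off the work surface, if the arm or the gripper's body presses on something with over 40 N, if the wrist force passes 120 N, or if a joint passes its speed limit or range.

## Robot

A 6-joint arm with a two-finger parallel gripper is mounted at the origin on a cart in front of the work surface, level with it; the furniture and walls round the work are solid. World frame = base frame: x ahead of the robot, y to its left, z up, the work surface at z = 0. Lengths are in mm, angles in rad, forces in N, time in s.
With the tool pointing down it reaches from about 400 to 925 mm from the base axis. Payload 12.5 kg.
Tool frame: the origin (TCP) lies at the very end of the fingers, on their centre line; the grasp point (between the pads) lies 19 mm behind it; z points along the fingers, y is the line along which they close (so a half turn about z gives the same grasp; the last joint's range is limited). The gripper opens to 95 mm and grips with 3 to 60 N. Pads are 20 mm wide; open, the fingers measure 119 mm over their backs; the gripper's body (75 mm by 180 mm) begins 59 mm behind the grasp point.
Start: joints at [1.088, 0.491, 1.559, -0, 1.092, -0.106], TCP at [229.952, 581.179, 214.661] pointing down, gripper open.
Joint ranges: [-3.1, 3.1], [-0.84, 2.19], [0.05, 2.79], [-1.13, 4.28], [0.06, 2.93], [-2.69, 2.69]. Speed limits (rad/s): [2.22, 2.22, 2.79, 3.14, 3.14, 3.14].

## Interface

Orientations are given as [roll, pitch, yaw] about the fixed x, y, z axes, in that order (R = Rz(yaw) Ry(pitch) Rx(roll)).
In Python, from cell import * gives the robot as it stands.
- The arm moves only by the tool step_arm, never from a script. Its argument "plan" is a list of rows, each an object of numbers: "x", "y", "z": the shift along the tool's x, y, z in units of 25 mm (1.0 is 25 mm); "rx", "ry", "rz": the turn, a rotation vector about the tool's x, y, z in units of 0.1 rad (1.0 is 0.1 rad). In form: [{"x": .., "y": .., "z": .., "rx": .., "ry": .., "rz": ..}, ...]. A call has exactly 10 rows; each row shifts and turns the commanded pose from where the row before left it, along the tool's axes as they then stand; what a row does not reach is not made up. A row lasts 1/12 s, in which the tool goes at most 41.7 mm and 7.16 degrees, less where a joint would pass 70% of its speed; a pose out of reach is approached as far as the arm can. A call with a number of a shift or a turn outside -1 to 1 is refused whole. A call with a gripper value outside its range is refused whole. "jaw" is the closure, from -1 (fully open) to 1 (shut), so that 0 is half open, set as the call begins (left out, the last holds). The fingers move at their own pace and stop on an object; the grip force is fixed at half the most. Time passes only in rows, so rows that do not move let the fingers close, or fill a call up. It gives the time, the measured TCP pose, the force, the opening and the grip force at its end, in the units of the state.
- state(): the state, without advancing time (a new reading comes with each control period).
- read_camera(name): name is "scene" or "top" or "wrist"; returns a dict with "image" (420x560x3 uint8, red, green, blue), "depth" (420x560 float32, mm along the optical axis (not along the pixel's ray), 0 where there is no reading), "vfov" (degrees; the focal length in pixels is half the picture's height over the tangent of half this angle, whatever the lens; pixels are square), "cx", "cy" (the principal point, pixels), "k1" (the pictures are not rectified: a ray, as slopes to the right and down, at radius r is drawn at 1 + k1 r^2 times it, then the intrinsics apply), "R" (3x3) and "t" (3): a world point X has camera coordinates R X + t. Camera axes: x right, y down, z forward; pixel columns grow to the right and rows downward; lengths in mm; the calibration is good to about 2 mm. A picture is of the moment at which its call begins.
- job_done(): hands the job in; it is judged then, once.
The state is a dict: "t": time; "joints": joint angles; "qvel": joint speeds; "tau": joint torques, N m; "eef_pos": TCP position; "tcp_rot": TCP orientation; "ft_force": force on the tool from outside, world axes, zero at the start; "moment": the same for the moment, N m; "opening": opening from 0.0 (shut) to 1.0 (fully open); "grip_force": force on a finger pad.
Only numpy, scipy, OpenCV 4.12 (cv2) and the standard library are available. Lean on these libraries where they do the work, as an engineer would, in place of code of your own. Each camera call takes 0.05 s, during which the arm holds its last target. There are 200 camera calls.

## Working session

There is one attempt and no reset: what is moved stays moved. The work goes in short steps, Python scripts to look and compute and a tool call to move; the robot and the scene stay as the last step left them, time stands still between calls to the robot, and variables do not carry over. Pictures are saved under pics/ and viewed, at most 10 in all, crops included, and the job is handed in when it is done.

Besides the shell and the picture viewer there is one more tool, called after "Call:" as name([rows], argument=value, ...), one row to a line, values as JSON. step_arm: Moves the arm, as the interface text tells. Shifts and turns lie within -1 to 1; 1 stands for 25 mm of shift or 0.1 rad of turn. Its arguments: {"type":"object","properties":{"plan":{"type":"array","items":{"type":"object","properties":{"x":{"type":"number"},"y":{"type":"number"},"z":{"type":"number"},"rx":{"type":"number"},"ry":{"type":"number"},"rz":{"type":"number"}}}},"jaw":{"type":"number"}},"required":["plan"]}

```bash
mkdir -p pics; cat > h.py <<'E'
from cell import *
import numpy as np, cv2
def cam(n):
    c=read_camera(n); np.savez(f'/tmp/{n}.npz',**c); return c
def save(c,f,box=None,s=1):
    im=c["image"][:,:,::-1]
    if box: im=im[box[1]:box[3],box[0]:box[2]]
    cv2.imwrite('pics/'+f,cv2.resize(im,None,fx=s,fy=s,interpolation=cv2.INTER_CUBIC))
def K(c):
    f=210/np.tan(np.radians(float(c["vfov"]))/2); return np.array([[f,0,c["cx"]],[0,f,c["cy"]],[0,0,1.]]),np.array([float(c["k1"]),0,0,0])
def ray(c,u,v):
    k,d=K(c); return np.append(cv2.undistortPoints(np.array([[[u,v]]],float),k,d)[0,0],1)
def pt(c,u,v,z=None):
    r=ray(c,u,v); R=c["R"];t=c["t"]
    if z is None:
        d=c["depth"][int(round(v)),int(round(u))]; return R.T@(r*d-t)
    o=-R.T@t; w=R.T@r; return o+w*(z-o[2])/w[2]
def cloud(c):
    k,d=K(c); v,u=np.mgrid[:420,:560]
    p=cv2.undistortPoints(np.stack([u,v],-1).reshape(-1,1,2).astype(float),k,d)[:,0]
    r=np.c_[p,np.ones(len(p))]*c["depth"].reshape(-1,1)
    return ((r-c["t"])@c["R"]).reshape(420,560,3)
def proj(c,X):
    k,d=K(c); return cv2.projectPoints(np.array(X,float).reshape(-1,1,3),cv2.Rodrigues(c["R"])[0],c["t"],k,d)[0][:,0]
E
python3 - <<'E'
from h import *
print(state())
for n in("scene","top"):
    c=cam(n); save(c,n+'0.png',s=1.4); print(n,c["vfov"],c["k1"],-c["R"].T@c["t"])
E
```

```text
{'t': 0.0, 'joints': array([ 1.08841610e+00,  4.91608839e-01,  1.55944581e+00,  3.61964272e-06,
        1.09166743e+00, -1.05614016e-01]), 'qvel': array([-0.00013986,  0.0002154 , -0.00169853,  0.00126881, -0.00210619,
        0.00043433]), 'tau': array([-2.29551013e-03, -6.12634134e+01, -2.58178318e+01,  6.90926844e-02,
        4.83141316e-02, -1.22524148e-04]), 'eef_pos': array([229.82488813, 580.96038111, 214.03237543]), 'tcp_rot': array([-3.14046986e+00, -1.22254161e-04,  2.76482471e+00]), 'ft_force': array([1.34607779, 0.12775802, 0.74933062]), 'moment': array([ 0.01759201, -0.01052352, -0.04620823]), 'grip_force': 0.0, 'opening': 1.000117974932591}
scene 49.5490213343863 0.02569148077705656 [-106.59569577 -478.76690051  870.57506752]
top 50.2633543554436 -0.12639396908451764 [ 344.02167996   -7.76406919 1170.26696831]
```

View pics/scene0.png

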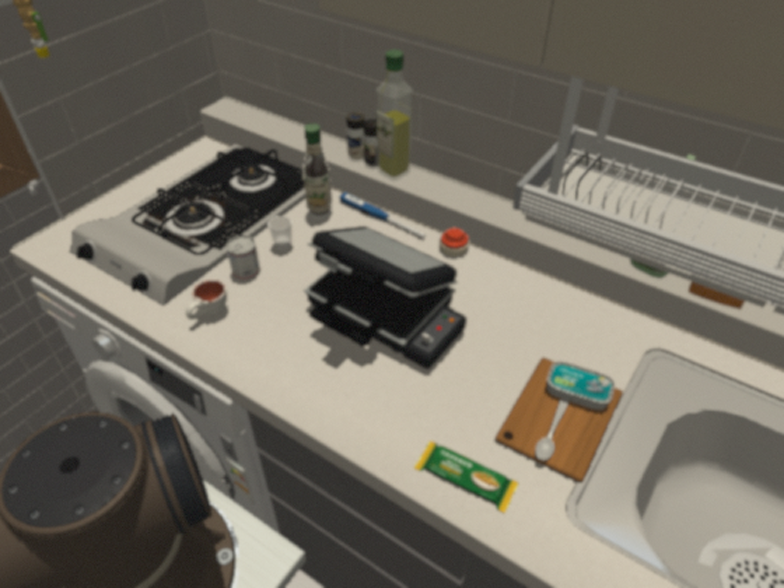

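View pics/top0.png

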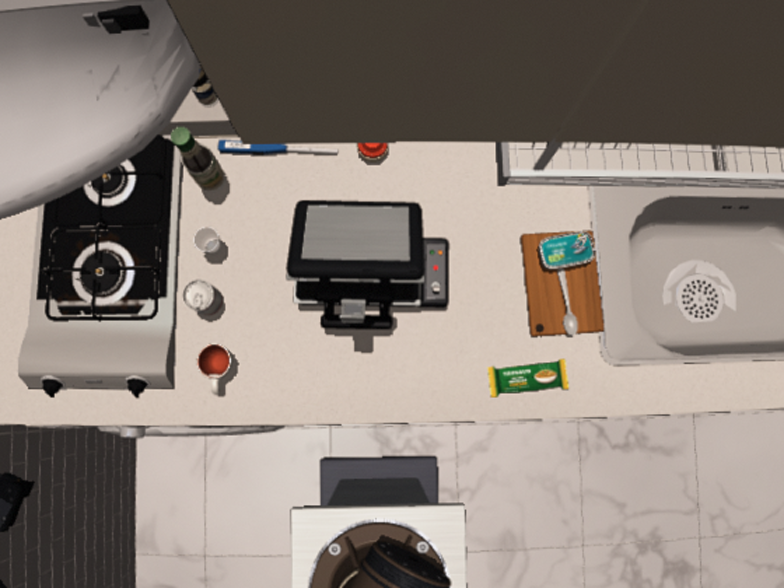

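The top picture shows the press centred near (360,250)/1.4 with its front facing the robot. The ledge is at (436,272)/1.4 and the clip at (352,310)/1.4. I'll enlarge it and overlay a height map.

```bash
python3 - <<'E'
from h import *
c=dict(np.load('/tmp/top.npz')); save(c,'top_crop.png',(195,135,335,255),5.6)
P=cloud(c)
# ledge points
m=(abs(P[...,2]-42)<4); m[:, :295]=0; m[:,325:]=0; m[:165]=0; m[222:]=0
q=P[m][:,:2]; print(len(q),cv2.minAreaRect(q.astype(np.float32)))
for u,v in[(312,172),(312,190),(310,205),(310,216),(250,220),(250,228),(235,228),(270,228),(245,160),(260,150),(260,190),(252,208),(265,208),(300,208)]: print(u,v,pt(c,u,v).round(1))
E
```

```text
725 ((577.9441528320312, -106.14805603027344), (64.59270477294922, 125.70360565185547), 88.06620025634766)
312 172 [ 633.7 -118.8   45. ]
312 190 [ 585.9 -117.3   44.8]
310 205 [ 542.7 -108.9   67.2]
310 216 [ 518.6 -110.3   42.4]
250 220 [488.1  36.  195.5]
250 228 [469.   35.7 206.3]
235 228 [488.6  79.8  59.7]
270 228 [487.8  -7.7  55.5]
245 160 [645.9  50.3 122.5]
260 150 [676.3  14.1 104. ]
260 190 [562.   13.9 164.4]
252 208 [518.8  32.3 172.8]
265 208 [519.5   3.  166.6]
300 208 [538.8 -84.9  48.1]
```

View pics/top_crop.png

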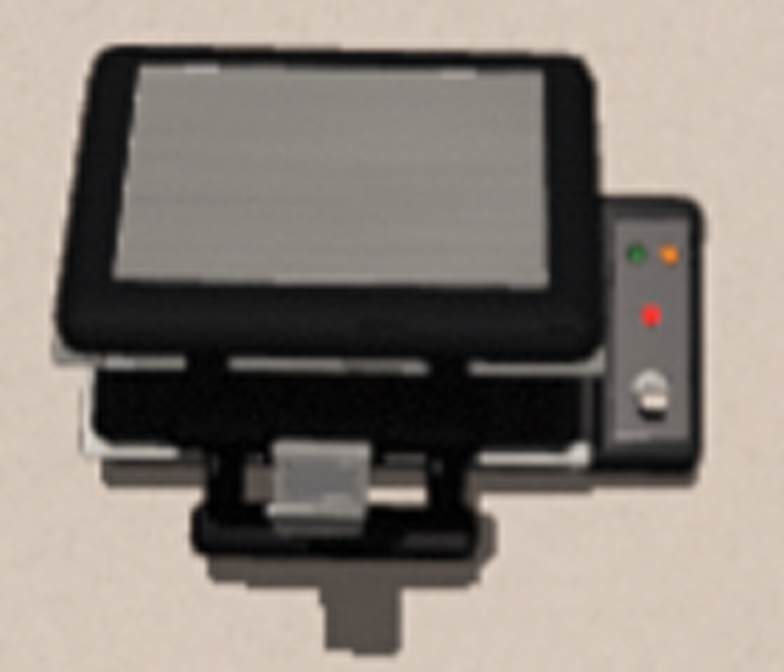

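The crop shows the red dot at (651,315), the switch at (650,392), and the lower handle spanning (195..478, 505..555). The clip (275..370, 440..530) stands on the raised handle.

```bash
python3 - <<'E'
from h import *
c=dict(np.load('/tmp/top.npz'))
g=lambda x,y,z: pt(c,195+x/5.6-.4,135+y/5.6-.4,z)[:2]
meas=[((-15,-143),g(651,315,43)),((-131,65),g(193,548,50)),((-131,-65),g(478,553,50)),((-85,-169),g(701,467,40)),((-85,115),g(82,455,40))]
L=np.array([m[0] for m in meas],float);W=np.array([m[1] for m in meas])
a=L-L.mean(0);b=W-W.mean(0)
th=np.arctan2((a[:,0]*b[:,1]-a[:,1]*b[:,0]).sum(),(a*b).sum())
R=np.array([[np.cos(th),-np.sin(th)],[np.sin(th),np.cos(th)]]);o=W.mean(0)-R@L.mean(0)
print("yaw",th,"o",o,"\nres",(W-(L@R.T+o)).round(1))
T=lambda p:np.append(R@np.array(p[:2])+o,p[2])
P=cloud(c)
# lid angle from steel top plate depth
q=P[150:190:2,220:292:3].reshape(-1,3); l=(q[:,:2]-o)@R
for i in range(150,192,5):
    r=P[i,225:285]; print(i,((r[:,:2]-o)@R).mean(0).round(1),r[:,2].mean().round(1))
A=np.polyfit(l[:,0],q[:,2],1);print("lid ang",np.arctan(-A[0]))
for ang in(.40,.45,.5,.55):
    d=lambda x,z:(75-x*np.cos(ang)-z*np.sin(ang),0,58-z*0+x*np.sin(ang)+z*np.cos(ang)-0)
    h=d(193,24); pn=d(210,18); 
    print(ang,"handle",np.round(h),T(h).round(0))
print("tip off",T((-60,-143,65)),"pivot",T((-50,-143,41)), T((-40,-143,65)))
E
```

```text
yaw -0.0378536851752172 o [605.6959956   27.99935641] 
res [[-1.2 -0.1]
 [ 1.6 -2.4]
 [ 2.1 -0.5]
 [-0.9  2.1]
 [-1.6  0.9]]
150 [65.1  1.4] 122.6
155 [50.   1.3] 130.5
160 [40.3  0.9] 120.9
165 [21.  -0.9] 145.7
170 [ 6.8 -1.1] 153.4
175 [-3.1 -1.2] 144.8
180 [-17.1  -1.9] 152.9
185 [-30.3  -2.5] 158.3
190 [-43.   -3.1] 162.5
lid ang 0.7555236334038843
0.4 handle [-112.    0.  155.] [494.  32. 155.]
0.45 handle [-109.    0.  164.] [497.  32. 164.]
0.5 handle [-106.    0.  172.] [500.  32. 172.]
0.55 handle [-102.    0.  179.] [504.  32. 179.]
tip off [ 540.32719317 -112.62752462   65.        ] pivot [ 550.32002952 -113.00597108   41.        ] [ 560.31286587 -113.38441754   65.        ]
```

Call:
step_arm([
  {"z":-0.6,"rz":-0.85},
  {"z":-0.6,"rz":-0.85},
  {"z":-0.6,"rz":-0.85},
  {"z":-0.6,"rz":-0.85},
  {"x":-0.48,"y":-0.96},
  {"x":-0.48,"y":-0.96},
  {"x":-0.48,"y":-0.96},
  {"x":-0.48,"y":-0.96},
  {"x":-0.48,"y":-0.96},
  {"x":-0.48,"y":-0.96},
], jaw=1)

```text
schema error: expected keys x, y, z, rx, ry, rz
```

Call:
step_arm([
  {"x":-0.48,"y":-0.96},
  {"x":-0.48,"y":-0.96},
  {"x":-0.48,"y":-0.96},
  {"x":-0.48,"y":-0.96},
  {"x":-0.48,"y":-0.96},
  {"x":-0.48,"y":-0.96},
  {"x":-0.48,"y":-0.96},
  {"x":-0.48,"y":-0.96},
  {"x":-0.48,"y":-0.96},
  {"x":-0.48,"y":-0.96},
])

```text
schema error: expected keys x, y, z, rx, ry, rz
```

Call:
step_arm([
  {"x":0,"y":0,"z":-0.6,"rx":0,"ry":0,"rz":-0.85},
  {"x":0,"y":0,"z":-0.6,"rx":0,"ry":0,"rz":-0.85},
  {"x":0,"y":0,"z":-0.6,"rx":0,"ry":0,"rz":-0.85},
  {"x":0,"y":0,"z":-0.6,"rx":0,"ry":0,"rz":-0.85},
  {"x":-0.48,"y":-0.96,"z":0,"rx":0,"ry":0,"rz":0},
  {"x":-0.48,"y":-0.96,"z":0,"rx":0,"ry":0,"rz":0},
  {"x":-0.48,"y":-0.96,"z":0,"rx":0,"ry":0,"rz":0},
  {"x":-0.48,"y":-0.96,"z":0,"rx":0,"ry":0,"rz":0},
  {"x":-0.48,"y":-0.96,"z":0,"rx":0,"ry":0,"rz":0},
  {"x":-0.48,"y":-0.96,"z":0,"rx":0,"ry":0,"rz":0},
], jaw=1)

```text
t: 0.93
eef_pos: [296.8, 433.3, 274.4]
tcp_rot: [-3.141, -0.0, 3.105]
ft_force: [0.7, -0.2, 1.0]
opening: 0.357
grip_force: 0.0
```

Call:
step_arm([
  {"x":-0.48,"y":-0.96,"z":0,"rx":0,"ry":0,"rz":0},
  {"x":-0.48,"y":-0.96,"z":0,"rx":0,"ry":0,"rz":0},
  {"x":-0.48,"y":-0.96,"z":0,"rx":0,"ry":0,"rz":0},
  {"x":-0.48,"y":-0.96,"z":0,"rx":0,"ry":0,"rz":0},
  {"x":-0.48,"y":-0.96,"z":0,"rx":0,"ry":0,"rz":0},
  {"x":-0.48,"y":-0.96,"z":0,"rx":0,"ry":0,"rz":0},
  {"x":-0.48,"y":-0.96,"z":0,"rx":0,"ry":0,"rz":0},
  {"x":-0.48,"y":-0.96,"z":0,"rx":0,"ry":0,"rz":0},
  {"x":-0.48,"y":-0.96,"z":0,"rx":0,"ry":0,"rz":0},
  {"x":-0.48,"y":-0.96,"z":0,"rx":0,"ry":0,"rz":0},
])

```text
t: 1.77
eef_pos: [407.9, 189.1, 274.5]
tcp_rot: [3.142, -0.0, 3.105]
ft_force: [0.4, 0.7, -0.6]
opening: 0.006
grip_force: 0.0
```

Call:
step_arm([
  {"x":-0.48,"y":-0.96,"z":0,"rx":0,"ry":0,"rz":0},
  {"x":-0.48,"y":-0.96,"z":0,"rx":0,"ry":0,"rz":0},
  {"x":-0.48,"y":-0.96,"z":0,"rx":0,"ry":0,"rz":0},
  {"x":-0.48,"y":-0.96,"z":0,"rx":0,"ry":0,"rz":0},
  {"x":-0.48,"y":-0.96,"z":0,"rx":0,"ry":0,"rz":0},
  {"x":-0.48,"y":-0.96,"z":0,"rx":0,"ry":0,"rz":0},
  {"x":-0.48,"y":-0.96,"z":0,"rx":0,"ry":0,"rz":0},
  {"x":-0.48,"y":-0.6,"z":0,"rx":0,"ry":0,"rz":0},
  {"x":0,"y":0,"z":0,"rx":0,"ry":0,"rz":0},
  {"x":0,"y":0,"z":0,"rx":0,"ry":0,"rz":0},
])

```text
t: 2.6
eef_pos: [496.8, 3.4, 274.1]
tcp_rot: [3.141, -0.001, 3.103]
ft_force: [-0.4, -1.1, 0.4]
opening: 0.004
grip_force: 0.0
```

```bash
python3 - <<'E'
from h import *
c=cam("wrist"); save(c,'w1.png',s=1.4); print(state()["eef_pos"])
print("cam",-c["R"].T@c["t"])
print("tcp px",proj(c,state()["eef_pos"]))
for ang in(.4,.45,.5,.55):
  s,k=np.sin(ang),np.cos(ang)
  X=[]
  for y in(65,-65):
    x,z=75-193*k-24*s,58+193*s+24*k
    X.append([605.7+x*.9993+y*.0378,28-x*.0378+y*.9993,z])
  print(ang,proj(c,X).round(0).tolist())
E
```

```text
[496.51939788   4.09662709 274.28636251]
cam [427.18120052   5.67645206 445.00506904]
tcp px [[278.86072128 255.74095763]]
0.4 [[380.0, 202.0], [238.0, 202.0]]
0.45 [[382.0, 207.0], [237.0, 208.0]]
0.5 [[385.0, 213.0], [236.0, 213.0]]
0.55 [[387.0, 220.0], [235.0, 220.0]]
```

View pics/w1.png

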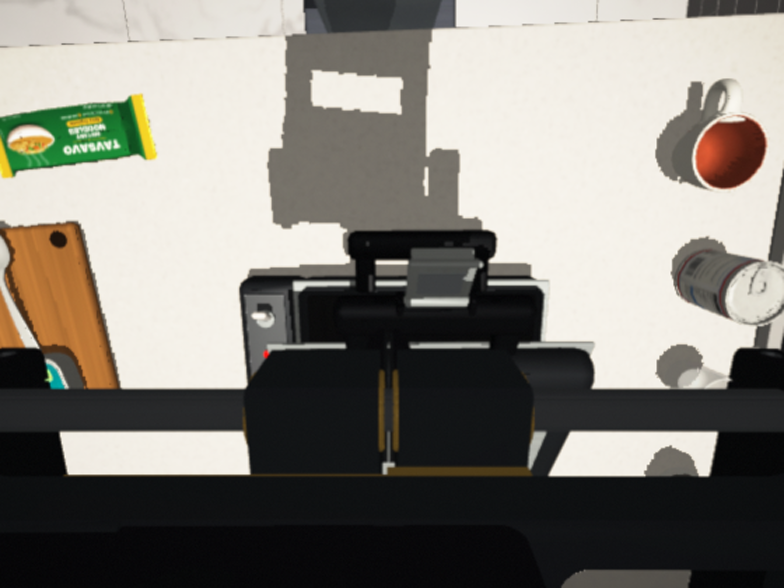

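The wrist view shows the upper handle at (338..545, 312)/1.4 and the clip at (440,275)/1.4, so the lid is at about 0.55. The fingertips look wide, so I'll check their extents with the depth map.

```bash
python3 - <<'E'
from h import *
c=dict(np.load('/tmp/wrist.npz'));P=cloud(c);print(c["vfov"],state()["t"])
for u,v in[(180,285),(190,252),(230,252),(272,252),(285,252),(320,252),(372,256),(376,290),(230,270),(330,270),(277,335),(300,222),(260,222),(345,222),(300,232),(315,180),(315,190),(315,205)]: print(u,v,c["depth"][v,u],P[v,u].round(0))
E
```

```text
65.86390395135439 2.65
180 285 74.80923 [461. -18. 377.]
190 252 426.3398 [ 580. -115.   45.]
230 252 91.44678 [460.  -9. 359.]
272 252 154.1287 [484.   1. 300.]
285 252 90.718475 [461.   7. 360.]
320 252 90.70275 [461.  16. 360.]
372 256 309.2839 [548.  92. 156.]
376 290 75.18808 [464.  27. 377.]
230 270 79.08456 [460.  -7. 372.]
330 270 79.73578 [461.  17. 371.]
277 335 77.59564 [475.   4. 377.]
300 222 281.5446 [506.  23. 174.]
260 222 283.67307 [506. -12. 172.]
345 222 281.84888 [508.  62. 174.]
300 232 287.12695 [517.  23. 171.]
315 180 245.72417 [466.  33. 201.]
315 190 230.34435 [470.  31. 218.]
315 205 262.1681 [488.  34. 190.]
```

Call:
step_arm([
  {"x":-0.16,"y":-0.56,"z":0,"rx":0,"ry":0,"rz":0},
  {"x":0,"y":0,"z":0.8,"rx":0,"ry":0,"rz":0},
  {"x":0,"y":0,"z":1,"rx":0,"ry":0,"rz":0},
  {"x":0,"y":0,"z":0.8,"rx":0,"ry":0,"rz":0},
  {"x":0,"y":0,"z":0.4,"rx":0,"ry":0,"rz":0},
  {"x":0,"y":0,"z":0.3,"rx":0,"ry":0,"rz":0},
  {"x":0,"y":0,"z":0.25,"rx":0,"ry":0,"rz":0},
  {"x":0.02,"y":0,"z":0.25,"rx":0,"ry":0,"rz":0},
  {"x":0.05,"y":0,"z":0.25,"rx":0,"ry":0,"rz":0},
  {"x":0.05,"y":0,"z":0.25,"rx":0,"ry":0,"rz":0},
])

```text
t: 3.48
eef_pos: [497.1, -9.9, 167.2]
tcp_rot: [3.142, 0.0, 3.105]
ft_force: [-2.6, 0.6, 4.1]
opening: 0.005
grip_force: 2.2
```

Call:
step_arm([
  {"x":0.08,"y":0,"z":0.2,"rx":0,"ry":0,"rz":0},
  {"x":0.08,"y":0,"z":0.2,"rx":0,"ry":0,"rz":0},
  {"x":0.07,"y":0,"z":0.2,"rx":0,"ry":0,"rz":0},
  {"x":0.06,"y":0,"z":0.2,"rx":0,"ry":0,"rz":0},
  {"x":0.05,"y":0,"z":0.2,"rx":0,"ry":0,"rz":0},
  {"x":0.04,"y":0,"z":0.2,"rx":0,"ry":0,"rz":0},
  {"x":0.03,"y":0,"z":0.2,"rx":0,"ry":0,"rz":0},
  {"x":0.02,"y":0,"z":0.2,"rx":0,"ry":0,"rz":0},
  {"x":0.01,"y":0,"z":0.2,"rx":0,"ry":0,"rz":0},
  {"x":0,"y":0,"z":0.2,"rx":0,"ry":0,"rz":0},
])

```text
t: 4.32
eef_pos: [486.4, -9.7, 116.6]
tcp_rot: [3.142, 0.0, 3.105]
ft_force: [-0.5, -0.1, 1.4]
opening: 0.002
grip_force: 1.1
```

Call:
step_arm([
  {"x":0,"y":0,"z":0.15,"rx":0,"ry":0,"rz":0},
  {"x":0,"y":0,"z":0.15,"rx":0,"ry":0,"rz":0},
  {"x":0,"y":0,"z":0.15,"rx":0,"ry":0,"rz":0},
  {"x":0,"y":0,"z":0.15,"rx":0,"ry":0,"rz":0},
  {"x":0,"y":0,"z":0.12,"rx":0,"ry":0,"rz":0},
  {"x":0,"y":0,"z":0.1,"rx":0,"ry":0,"rz":0},
  {"x":0,"y":0,"z":0.1,"rx":0,"ry":0,"rz":0},
  {"x":0,"y":0,"z":0.1,"rx":0,"ry":0,"rz":0},
  {"x":0,"y":0,"z":0.08,"rx":0,"ry":0,"rz":0},
  {"x":0,"y":0,"z":0.08,"rx":0,"ry":0,"rz":0},
])

```text
t: 5.15
eef_pos: [486.4, -9.6, 87.4]
tcp_rot: [3.141, 0.0, 3.105]
ft_force: [-1.9, 0.0, 1.3]
opening: 0.003
grip_force: 0.8
```

Call:
step_arm([
  {"x":0,"y":0,"z":0.05,"rx":0,"ry":0,"rz":0},
  {"x":0,"y":0,"z":0.05,"rx":0,"ry":0,"rz":0},
  {"x":0,"y":0,"z":0.05,"rx":0,"ry":0,"rz":0},
  {"x":0,"y":0,"z":0.04,"rx":0,"ry":0,"rz":0},
  {"x":0,"y":0,"z":0.04,"rx":0,"ry":0,"rz":0},
  {"x":0,"y":0,"z":0.04,"rx":0,"ry":0,"rz":0},
  {"x":0,"y":0,"z":0.02,"rx":0,"ry":0,"rz":0},
  {"x":0,"y":0,"z":0,"rx":0,"ry":0,"rz":0},
  {"x":0,"y":0,"z":0,"rx":0,"ry":0,"rz":0},
  {"x":0,"y":0,"z":0,"rx":0,"ry":0,"rz":0},
])

```text
t: 5.98
eef_pos: [486.5, -9.7, 82.1]
tcp_rot: [-3.141, 0.001, 3.105]
ft_force: [-8.7, 0.5, 29.2]
opening: 0.005
grip_force: 14.6
```

Call:
step_arm([
  {"x":0,"y":0,"z":-0.2,"rx":0,"ry":0,"rz":0},
  {"x":0,"y":0,"z":-0.9,"rx":0,"ry":0,"rz":0},
  {"x":0,"y":0,"z":-0.9,"rx":0,"ry":0,"rz":0},
  {"x":0.54,"y":0.42,"z":-0.2,"rx":0,"ry":0,"rz":0},
  {"x":0.54,"y":0.42,"z":0,"rx":0,"ry":0,"rz":0},
  {"x":0.54,"y":0.42,"z":0,"rx":0,"ry":0,"rz":0},
  {"x":0.54,"y":0.42,"z":0,"rx":0,"ry":0,"rz":0},
  {"x":0,"y":0,"z":0,"rx":0,"ry":0,"rz":0},
  {"x":0,"y":0,"z":0,"rx":0,"ry":0,"rz":0},
  {"x":0,"y":0,"z":0,"rx":0,"ry":0,"rz":0},
])

```text
t: 6.82
eef_pos: [434.9, 34.0, 135.5]
tcp_rot: [-3.142, 0.001, 3.105]
ft_force: [-0.7, -0.6, -0.1]
opening: 0.0
grip_force: 0.0
```

```bash
python3 - <<'E'
from h import *
c=cam("top"); save(c,'top2.png',(195,135,335,255),5.6); w=cam("wrist"); s=cam("scene")
save(s,'scene2.png',(190,140,350,270),5)
print(state()["eef_pos"])
E
```

```text
[434.62064869  33.87842853 135.27260494]
```

View pics/scene2.png

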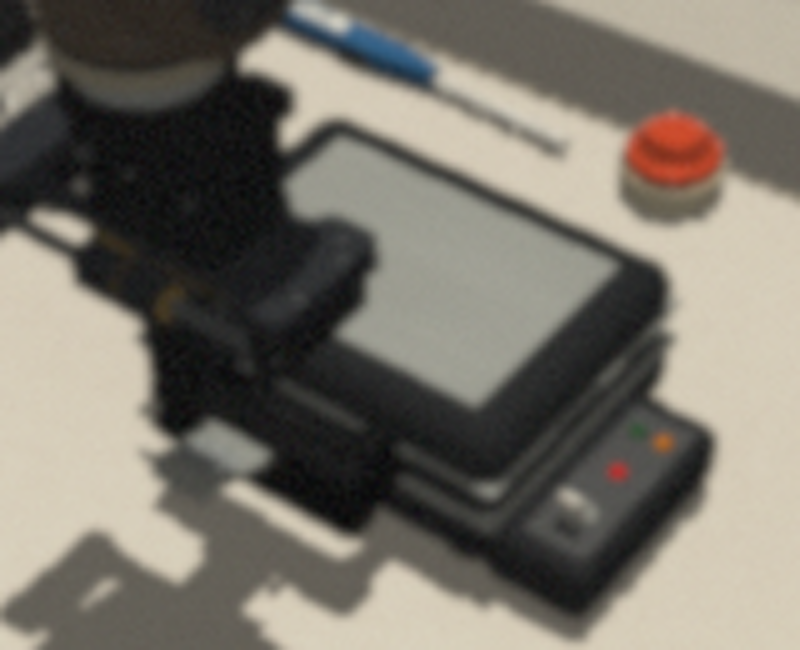

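The lid is shut, and the clip at (225,445) still stands out in front, under the fingertips. Next I'll press it down.

Call:
step_arm([
  {"x":0,"y":0,"z":0.7,"rx":0,"ry":0,"rz":0},
  {"x":0,"y":0,"z":0.7,"rx":0,"ry":0,"rz":0},
  {"x":0,"y":0,"z":0.3,"rx":0,"ry":0,"rz":0},
  {"x":0,"y":0,"z":0.25,"rx":0,"ry":0,"rz":0},
  {"x":0,"y":0,"z":0.25,"rx":0,"ry":0,"rz":0},
  {"x":0,"y":0,"z":0.25,"rx":0,"ry":0,"rz":0},
  {"x":0,"y":0,"z":0.25,"rx":0,"ry":0,"rz":0},
  {"x":0,"y":0,"z":0.25,"rx":0,"ry":0,"rz":0},
  {"x":0,"y":0,"z":0.2,"rx":0,"ry":0,"rz":0},
  {"x":0,"y":0,"z":0,"rx":0,"ry":0,"rz":0},
])

```text
t: 7.8
eef_pos: [433.4, 34.4, 55.7]
tcp_rot: [3.141, -0.002, 3.105]
ft_force: [0.1, -0.8, -0.3]
opening: 0.004
grip_force: 0.0
```

Call:
step_arm([
  {"x":0,"y":0,"z":0.2,"rx":0,"ry":0,"rz":0},
  {"x":0,"y":0,"z":0.2,"rx":0,"ry":0,"rz":0},
  {"x":0,"y":0,"z":0.2,"rx":0,"ry":0,"rz":0},
  {"x":0,"y":0,"z":0.1,"rx":0,"ry":0,"rz":0},
  {"x":0,"y":0,"z":0,"rx":0,"ry":0,"rz":0},
  {"x":0,"y":0,"z":0,"rx":0,"ry":0,"rz":0},
  {"x":0,"y":0,"z":0,"rx":0,"ry":0,"rz":0},
  {"x":0,"y":0,"z":0,"rx":0,"ry":0,"rz":0},
  {"x":0,"y":0,"z":0,"rx":0,"ry":0,"rz":0},
  {"x":0,"y":0,"z":0,"rx":0,"ry":0,"rz":0},
])

```text
t: 8.63
eef_pos: [434.1, 34.3, 39.3]
tcp_rot: [3.142, 0.0, 3.105]
ft_force: [-0.4, 0.0, 0.4]
opening: 0.006
grip_force: 0.0
```

```bash
python3 - <<'E'
from h import *
w=cam("wrist"); s=cam("scene")
save(s,'scene3.png',(190,140,350,270),5)
E
```

```text
(no output)
```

View pics/scene3.png

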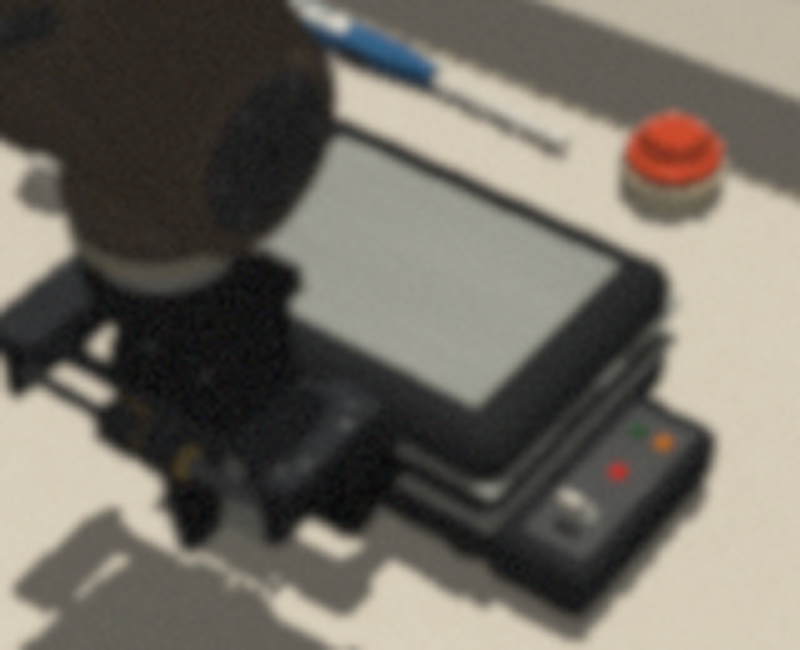

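Clip force is gone, and the steel plate at (235,490) has swung down. I'll retreat over the lid towards the switch and check it on the way.

Call:
step_arm([
  {"x":0,"y":0,"z":-0.8,"rx":0,"ry":0,"rz":0},
  {"x":0,"y":0,"z":-1,"rx":0,"ry":0,"rz":0},
  {"x":0,"y":0,"z":-1,"rx":0,"ry":0,"rz":0},
  {"x":0,"y":0,"z":-1,"rx":0,"ry":0,"rz":0},
  {"x":-0.6,"y":-0.95,"z":-0.2,"rx":0,"ry":0,"rz":0},
  {"x":-0.6,"y":-0.95,"z":0,"rx":0,"ry":0,"rz":0},
  {"x":-0.6,"y":-0.95,"z":0,"rx":0,"ry":0,"rz":0},
  {"x":-0.6,"y":-0.95,"z":0,"rx":0,"ry":0,"rz":0},
  {"x":-0.6,"y":-0.95,"z":0,"rx":0,"ry":0,"rz":0},
  {"x":-0.6,"y":-0.95,"z":0,"rx":0,"ry":0,"rz":0},
])

```text
t: 9.57
eef_pos: [519.1, -112.7, 139.2]
tcp_rot: [3.141, 0.0, 3.105]
ft_force: [-0.1, -0.8, -0.9]
opening: 0.004
grip_force: 0.0
```

Call:
step_arm([
  {"x":0,"y":0,"z":0,"rx":0,"ry":0,"rz":0},
  {"x":0,"y":0,"z":0,"rx":0,"ry":0,"rz":0},
  {"x":0,"y":0,"z":0,"rx":0,"ry":0,"rz":0},
  {"x":0,"y":0,"z":0,"rx":0,"ry":0,"rz":0},
  {"x":0,"y":0,"z":0,"rx":0,"ry":0,"rz":0},
  {"x":0,"y":0,"z":0,"rx":0,"ry":0,"rz":0},
  {"x":0,"y":0,"z":0,"rx":0,"ry":0,"rz":0},
  {"x":0,"y":0,"z":0,"rx":0,"ry":0,"rz":0},
  {"x":0,"y":0,"z":0,"rx":0,"ry":0,"rz":0},
  {"x":0,"y":0,"z":0,"rx":0,"ry":0,"rz":0},
])

```text
t: 10.4
eef_pos: [518.7, -111.3, 139.1]
tcp_rot: [3.142, 0.0, 3.105]
ft_force: [-0.6, -0.3, 0.5]
opening: 0.009
grip_force: 0.0
```

```bash
python3 - <<'E'
from h import *
w=cam("wrist"); s=cam("scene")
a=cv2.resize(s["image"][140:270,190:350],(560,455),interpolation=cv2.INTER_CUBIC)
cv2.imwrite('pics/s4.png',a[:,:,::-1]); save(w,'w4.png',s=1.4)
print(state()["eef_pos"])
o=np.array([605.7,28])
for x,y,z in[(-60,-143,65),(-15,-143,42),(-135,0,76),(-135,0,26)]:
    print(x,y,proj(w,[605.7+x*.9993+y*.0378,28-x*.0378+y*.9993,z])*1.4)
E
```

```text
[ 518.66418892 -111.40509941  139.11298753]
-60 -143 [[387.59241284 344.65606608]]
-15 -143 [[387.54367465 397.77855279]]
-135 0 [[669.25461462 213.46575779]]
-135 0 [[620.29758634 207.60838956]]
```

View pics/s4.png

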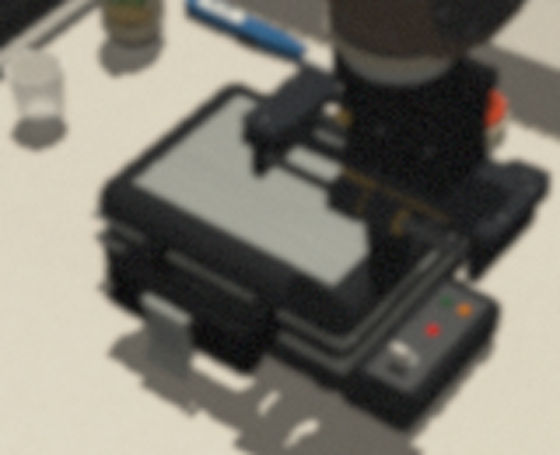

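View pics/w4.png

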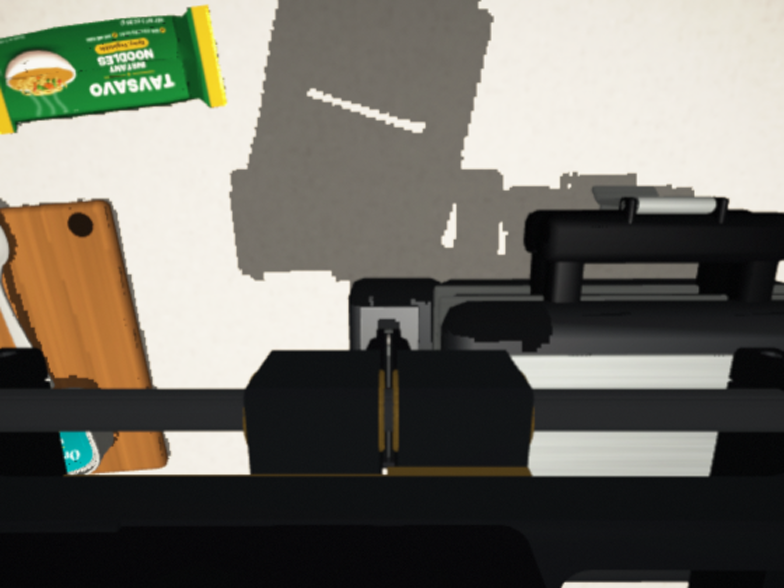

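The clip hangs flat over both handles at (165,335), and the fingers are lined up with the switch. I'll lower in front of it.

Call:
step_arm([
  {"x":0,"y":0,"z":0.7,"rx":0,"ry":0,"rz":0},
  {"x":0,"y":0,"z":0.8,"rx":0,"ry":0,"rz":0},
  {"x":0,"y":0,"z":0.8,"rx":0,"ry":0,"rz":0},
  {"x":0,"y":0,"z":0.5,"rx":0,"ry":0,"rz":0},
  {"x":0,"y":0,"z":0.3,"rx":0,"ry":0,"rz":0},
  {"x":0,"y":0,"z":0.2,"rx":0,"ry":0,"rz":0},
  {"x":0,"y":0,"z":0.1,"rx":0,"ry":0,"rz":0},
  {"x":0,"y":0,"z":0,"rx":0,"ry":0,"rz":0},
  {"x":0,"y":0,"z":0,"rx":0,"ry":0,"rz":0},
  {"x":0,"y":0,"z":0,"rx":0,"ry":0,"rz":0},
])

```text
t: 11.33
eef_pos: [519.0, -111.5, 54.8]
tcp_rot: [-3.141, 0.001, 3.105]
ft_force: [-1.1, -0.3, 0.3]
opening: 0.004
grip_force: 0.0
```

Call:
step_arm([
  {"x":-0.15,"y":0,"z":0,"rx":0,"ry":0,"rz":0},
  {"x":-0.15,"y":0,"z":0,"rx":0,"ry":0,"rz":0},
  {"x":-0.12,"y":0,"z":0,"rx":0,"ry":0,"rz":0},
  {"x":-0.12,"y":0,"z":0,"rx":0,"ry":0,"rz":0},
  {"x":-0.12,"y":0,"z":0,"rx":0,"ry":0,"rz":0},
  {"x":-0.12,"y":0,"z":0,"rx":0,"ry":0,"rz":0},
  {"x":-0.1,"y":0,"z":0,"rx":0,"ry":0,"rz":0},
  {"x":-0.1,"y":0,"z":0,"rx":0,"ry":0,"rz":0},
  {"x":0,"y":0,"z":0,"rx":0,"ry":0,"rz":0},
  {"x":0,"y":0,"z":0,"rx":0,"ry":0,"rz":0},
])

```text
t: 12.17
eef_pos: [539.5, -112.0, 53.6]
tcp_rot: [3.14, -0.009, 3.105]
ft_force: [-17.2, -3.8, 9.7]
opening: 0.003
grip_force: 10.0
```

The reaction is along the normal of a paddle leaning back against its stop, so it has probably switched. I'll back off and check.

Call:
step_arm([
  {"x":0.3,"y":0,"z":0,"rx":0,"ry":0,"rz":0},
  {"x":0.5,"y":0,"z":0,"rx":0,"ry":0,"rz":0},
  {"x":0.2,"y":0,"z":-0.7,"rx":0,"ry":0,"rz":0},
  {"x":0,"y":0,"z":-1,"rx":0,"ry":0,"rz":0},
  {"x":0,"y":0,"z":-1,"rx":0,"ry":0,"rz":0},
  {"x":0,"y":0,"z":-1,"rx":0,"ry":0,"rz":0},
  {"x":0.5,"y":0,"z":-1,"rx":0,"ry":0,"rz":0},
  {"x":1,"y":0,"z":-0.5,"rx":0,"ry":0,"rz":0},
  {"x":0.6,"y":0,"z":0,"rx":0,"ry":0,"rz":0},
  {"x":0,"y":0,"z":0,"rx":0,"ry":0,"rz":0},
])

```text
t: 13.0
eef_pos: [463.9, -109.2, 185.1]
tcp_rot: [-3.141, 0.001, 3.105]
ft_force: [0.7, -0.6, 1.0]
opening: 0.004
grip_force: 0.0
```

```bash
python3 - <<'E'
from h import *
s=cam("scene");t=cam("top")
a=cv2.resize(s["image"][175:265,205:345],(560,360),interpolation=cv2.INTER_CUBIC)
b=cv2.resize(t["image"][160:220,280:340],(240,240),interpolation=cv2.INTER_CUBIC)
a=np.hstack([a,np.vstack([b,np.zeros((120,240,3),np.uint8)])])
cv2.imwrite('pics/s5.png',a[:,:,::-1]);print(state()["ft_force"],state()["eef_pos"])
E
```

```text
[ 0.65690957 -0.47157916  0.02142423] [ 466.1628135  -109.61420237  184.4223442 ]
```

View pics/s5.png

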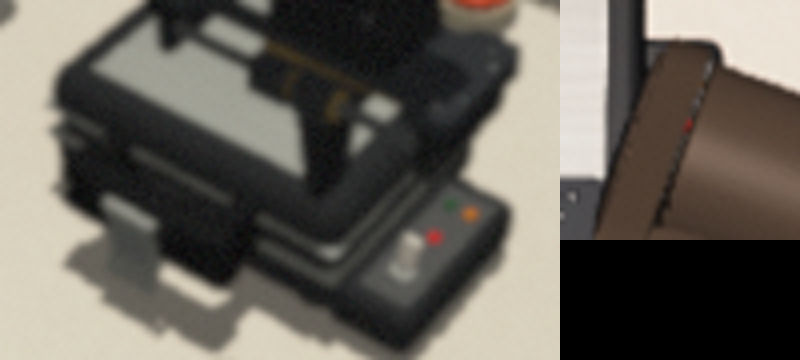

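The paddle (base (402,272), tip (412,240)) now leans back towards the red dot at (435,237). The lid is shut and the clip is folded down, so I'll hand the job in.

```bash
python3 -c "
from cell import *
print(job_done())"
```

```text
the job is handed in; nothing more can be done
None
```

The job is handed in at about 13 s: the lid is shut, then the clip folded over the lower handle, then the switch flipped on, all checked by camera; I saw nothing else moved, but didn't re-check every bystander at the end.

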